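# Set and lock the portion stop of a seed dispenser

### The arm

A 7-joint arm with a two-finger parallel gripper is mounted at the origin on the work surface. World frame = base frame: x ahead of the robot, y to its left, z up, the work surface at z = 0. Lengths are in m, angles in rad, forces in N, time in s.
With the tool pointing down it reaches from about 0.425 to 0.875 m from the base axis. Payload 4.7 kg.
Tool frame: the origin (TCP) lies on the mounting face of the last link; the fingertips stand 182 mm ahead of it and the grasp point (between the pads) lies 164 mm ahead of it; z points along the fingers, y is the direction in which the jaws open and shut (so a half turn about z gives the same grasp; the last joint's range is limited). The gripper opens to 87 mm and grips with 3 to 60 N. Pads are 19 mm wide; open, the fingers measure 117 mm over their backs; the gripper's body (75 mm by 190 mm) begins 51 mm behind the grasp point.
Start: joints at [1.203, 0.321, -0.07, 1.45, 0.023, 1.371, -0.057], TCP at [0.242, -0.603, 0.405] pointing down, gripper open.
Joint ranges: [-2.86, 2.86], [-0.3, 2.09], [-1.38, 1.24], [0.06, 2.45], [-1.56, 4.7], [0.09, 2.05], [-2.69, 2.69]. Speed limits (rad/s): [2.57, 2.57, 3.14, 3.14, 3.14, 3.14, 3.14].

### API

Orientations are given as a rotation vector (axis times angle).
In Python, from bench import ctrl gives the robot as it stands. The module is installed in compiled form; this text tells all that it offers.
- The arm moves only by the tool play_rows, never from a script. Its argument "targets" is text: rows parted by semicolons, each of 7 numbers parted by spaces: the shift along the tool's x, y, z in cm, then the turn, a rotation vector about the tool's x, y, z in rad, then the opening, from -1 (shut) to 1 (fully open). In form: x y z ax ay az grip; .... A call has 1 to 20 rows; each row shifts and turns the pose as measured when the row begins, along the tool's axes as they then stand; what a row does not reach is not made up. A row lasts 1/8 s, in which the tool goes at most 62.5 mm and 10.7 degrees, less where a joint would pass 70% of its speed; a pose out of reach is approached as far as the arm can. A call is refused whole if a number of a shift passes 6.25 or a number of a turn 0.188, either way. A call with a gripper value outside its range is refused whole. The fingers move at their own pace and stop on an object; "newtons" is the grip in N (left out, the last holds). Time passes only in rows, so rows that do not move let the fingers close. It gives the time, the measured TCP pose, the force and the opening at its end, in the units of the state.
- ctrl.get_state(): the state, without advancing time (a new reading comes with each control period).
- ctrl.get_image(name): name is "side" or "top"; returns a dict with "pixels" (480x640x3 uint8, blue, green, red), "depth" (480x640 float32, m along the optical axis (not along the pixel's ray), 0 where there is no reading), "intrinsics" (3x3 intrinsics, pixels), "R" (3x3) and "t" (3): a world point X has camera coordinates R X + t. Camera axes: x right, y down, z forward; pixel columns grow to the right and rows downward; lengths in m; the calibration is good to about 2 mm. A picture is of the moment at which its call begins.
- ctrl.close_job(): hands the job in, once; it reports no verdict.
The state is a dict: "time": time; "joint_positions": joint angles; "qd": joint speeds; "joint_torque": joint torques, N m; "position": TCP position; "tool_rot": TCP orientation; "ft_force": force on the tool from outside, world axes, zero at the start; "torque": the same for the moment, N m; "grip_width": opening from 0.0 (shut) to 1.0 (fully open).
Only numpy, scipy, OpenCV 4.12 (cv2) and the standard library are available. Lean on these libraries where they do the work, as an engineer would, in place of code of your own. Each camera call takes 0.05 s, during which the arm holds its last target.

### The job

Reset the seed dispenser's portion stop: turn the adjusting screw by its black-handled arm until the red pointer stands over the green marker, with the jam nut still loose. Then tighten the brass jam nut clockwise until it is fully home while holding the screw so that its pointer stays at the marker, and let go. Do not shift the green marker or disturb the other things on the bench.

Things in the scene. Friction and masses are not known exactly. Their poses are not given: they have to be found in the camera images.
- head: Grey dispenser head, bolted down, never moves. Origin under the screw's axis on the bench; x = dial's zero direction, away from the robot. Base 200 x 170 mm; round aluminium dial 236 mm across, top 72 mm above the bench; towards the robot, 170 mm from the axis, a 90 mm wide feed cup, top at 160 mm.
- axis (a point): Point on the upright common axis of screw and jam nut, 145 mm above the bench, level with the mid-grip of both handle posts. x = dial's zero direction, z up.
- screw_post (a point): Mid-grip point of the black upright handle post (round, 12 mm diameter) at the end of the adjusting screw's steel arm, 80 mm from the axis, 145 mm above the bench. The post is free all round from 116 mm (top of the steel arm, 14 mm wide) to 165 mm (its top). x points outwards from the axis.
- nut_post (a point): Mid-grip point of the brass upright handle post (round, 12 mm diameter) on the jam nut's arm, 80 mm from the axis, 145 mm above the bench; top at 165 mm, arm at 87 to 95 mm. Seen from above it stands counter-clockwise of the black post: 0.74 rad (58 mm between centres, 70 mm over both posts) fully loose, 0.30 rad (24 mm, 36 mm over both) fully tight. x points outwards.
- pointer (a point): Tip of the red pointer, carried by the screw's arm in line with the black post, 105 mm from the axis, 79.5 mm above the bench.
- mark (a point): Middle of the top of the green marker (30 mm radially x 15 mm wide x 3 mm) lying on the dial, 105 mm from the axis, 75 mm above the bench; the pointer passes over it. It sits on a stiff ring (6 N m) and must be left where it is.
- setscrew (a joint): Angle of the screw's arm about the vertical, rad, counter-clockwise from above positive, 0 along the dial's zero direction, range -0.95 to 0.95. It starts clockwise of the marker, turns with 0.25 N m of friction (about 3 N at the post) and stays where left. The jam nut rides on the screw and turns along with it.
- jamnut (a joint): Nut's angle relative to the screw, rad: 0 loose, grows clockwise (its post nears the black one), 0.44 = hard stop, tight. It grips the thread with 0.6 N m (7.5 N at its post), more than the screw's friction: pushing its post alone carries the screw along. Hold the screw's post too, e.g. squeeze both posts from outside, shifting towards the black one as the fingers close.
- wrench: Bystander: steel wrench, 150 mm, lying on the bench beside the head.
- sparenut: Bystander: brass spare nut (ring 36 mm across, 12 mm high) on the bench beside the head.
- seedjar: Bystander: amber jar, 68 mm across, 100 mm high; origin under its centre.
- screwdriver: Bystander: screwdriver, 170 mm, lying on the bench.
- cup: Bystander: white plastic cup, 72 mm across, 60 mm high; origin under its centre.

How it is judged:
On the way, in this order (a step that is already met when the one before it is completed fails the run):
1. the red pointer stands over the green marker while the jam nut is still loose (horizontal distance between pointer and mark below 0.009 m and value of joint jamnut below 0.2 rad), for 0.2 s.
2. the jam nut is home with the pointer at the marker (horizontal distance between pointer and mark below 0.009 m and value of joint jamnut above 0.4 rad), for 0.2 s.
At the end, for the whole second after the job is handed in: The jam nut is home (within 0.04 rad of its stop), the red pointer's tip is within 9 mm horizontally of the green marker's middle, and the marker has not been shifted by 6 mm or more (all of step 2 and distance of mark from where it was at the start of the episode below 0.006 m); the robot touches nothing.
It fails at once if the jam nut is more than three quarters tightened while the pointer has strayed more than 16 mm from the marker's middle (value of joint jamnut above 0.33 rad and horizontal distance between pointer and mark above 0.016 m).
It fails at once if a bystander is moved by more than 30 mm (distance of any of wrench, sparenut, seedjar, screwdriver, cup from where it was at the start of the episode above 0.03 m).
It also fails if it takes over 51 s, if anything falls off the work surface, if the arm or the gripper's body presses on something with over 40 N, if the wrist force passes 120 N, or if a joint passes its speed limit or range.

## Working session

There is one attempt and no reset: what is moved stays moved. The work goes in short steps, Python scripts to look and compute and a tool call to move; the robot and the scene stay as the last step left them, time stands still between calls to the robot, and variables do not carry over. Pictures are saved under pics/ and viewed, and the job is handed in when it is done.

Besides the shell and the picture viewer there is one more tool, called after "Request:" in YAML: its name, and indented under it one key for each argument. play_rows: Moves the arm, as the interface text tells. Its arguments: {"type":"object","properties":{"targets":{"type":"string"},"newtons":{"type":"number"}},"required":["targets"]}

```bash
mkdir -p pics; python3 - <<'E'
from bench import ctrl
import cv2,numpy as np
s=ctrl.get_state();print(s)
for n in("top","side"):
    d=ctrl.get_image(n);cv2.imwrite(f"pics/{n}0.png",d["pixels"]);np.savez(f"{n}0.npz",**d)
    print(n,d["intrinsics"].tolist(),d["R"].tolist(),d["t"].tolist())
E
```

```text
{'time': 0.0, 'joint_positions': array([ 1.20304481,  0.321783  , -0.07008538,  1.45162911,  0.02260974,
        1.37078676, -0.05689418]), 'qd': array([ 0.00232557,  0.00028218,  0.00065275,  0.00161255, -0.00089924,
       -0.00084281, -0.00121259]), 'joint_torque': array([ 1.45265824e-05, -4.91295648e+01, -4.04059617e-01, -3.12526917e+01,
       -6.40310207e-02,  4.35569545e-02,  1.50228575e-04]), 'position': array([ 0.2421112 , -0.60301393,  0.40371022]), 'tool_rot': array([-3.08276415e+00, -5.95897312e-01,  7.03597980e-04]), 'ft_force': array([-0.99155336, -1.07643552, -0.24040756]), 'torque': array([-0.04396965,  0.01478791,  0.01438732]), 'grip_width': 0.9992270732596886}
top [[601.3764030398547, 0.0, 318.33741043999777], [0.0, 601.3764030398547, 251.3802371862195], [0.0, 0.0, 1.0]] [[-0.01971202199612736, -0.9997998291905412, -0.0034260384394460327], [-0.9808931848525015, 0.020002385380792735, -0.19351605744483807], [0.19354585012017134, -0.0004540150246611574, -0.9810911261302986]] [-0.008221963150156608, 0.5721955214617079, 1.3353306275797645]
side [[468.5205008276021, 0.0, 324.8093209225085], [0.0, 468.5205008276021, 239.35380473455567], [0.0, 0.0, 1.0]] [[-0.8585606558728738, -0.5126894421734235, -0.004809996990058613], [-0.38533875653158345, 0.6514282206388395, -0.6535712019895064], [0.338212422749126, -0.5592770415806633, -0.7568497524997596]] [0.49462646108410663, 0.29134229827722014, 0.9280364675888872]
```

View pics/top0.png

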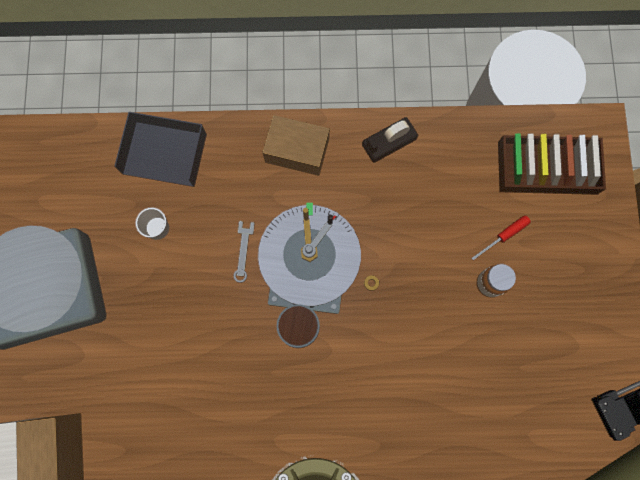

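View pics/side0.png

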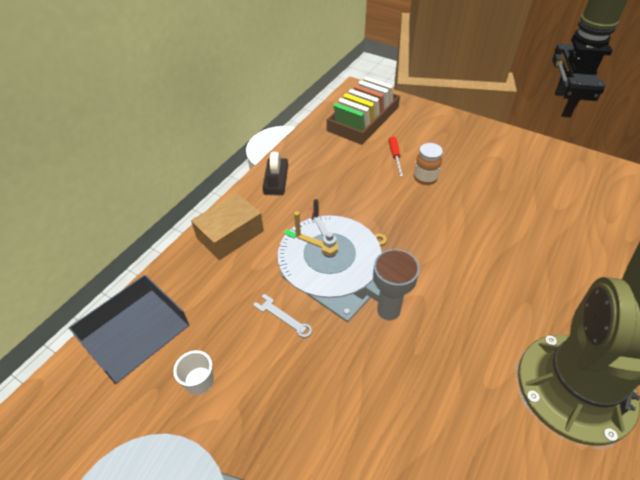

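The top image shows the dial centre near (309,252), the green marker near (310,209), the brass post near (306,213), and the black post near (332,218). I'll zoom in and measure these.

```bash
cat > h.py <<'E'
import numpy as np,cv2
from scipy.spatial.transform import Rotation as Rn
def ray(d,u,v,z):
    K,R,t=d["intrinsics"],d["R"],d["t"]
    r=R.T@np.linalg.solve(K,np.array([u,v,1.]));c=-R.T@t
    return c+r*(z-c[2])/r[2]
def proj(d,X):
    p=d["intrinsics"]@(d["R"]@np.asarray(X,float)+d["t"]);return p[:2]/p[2]
def blob(d,lo,hi,box):
    x0,y0,x1,y1=box
    hsv=cv2.cvtColor(d["pixels"][y0:y1,x0:x1],cv2.COLOR_BGR2HSV)
    m=cv2.inRange(hsv,np.array(lo),np.array(hi));v,u=np.nonzero(m)
    return u+x0,v+y0
E
python3 - <<'E'
from h import *
d=dict(np.load("top0.npz"));s=dict(np.load("side0.npz"))
im=d["pixels"][195:320,245:375];cv2.imwrite("pics/topz.png",cv2.resize(im,None,fx=4.8,fy=4.8,interpolation=cv2.INTER_CUBIC))
im=s["pixels"][190:310,270:430];cv2.imwrite("pics/sidez.png",cv2.resize(im,None,fx=4.8,fy=4.8,interpolation=cv2.INTER_CUBIC))
# dial: depth near z 0.072
K=d["intrinsics"];v,u=np.mgrid[0:480,0:640];z=d["depth"]
P=np.stack([(u-K[0,2])/K[0,0]*z,(v-K[1,2])/K[1,1]*z,z],-1)-d["t"];W=P@d["R"]
m=(abs(W[...,2]-.072)<.008)&(u>240)&(u<380)&(v>190)&(v<315)&(z>0)
c,_=cv2.findContours(m.astype(np.uint8),0,1);c=max(c,key=cv2.contourArea)[:,0]
pts=np.array([ray(d,a,b,.072)[:2] for a,b in c])
(cx,r)=cv2.minEnclosingCircle(pts.astype(np.float32));print("dial",cx,r)
from scipy.optimize import least_squares
f=least_squares(lambda p:np.hypot(*(pts-p[:2]).T)-.118,[*cx],loss="soft_l1",f_scale=.001);print(f.x)
for n,dd,box in(("top",d,(290,195,330,225)),("side",s,(275,220,310,245))):
    a,b=blob(dd,(45,120,60),(80,255,255),box);print(n,len(a),a.mean(),b.mean(),ray(dd,a.mean(),b.mean(),.075))
E
```

```text
dial (0.5639866590499878, 0.001059747883118689) 0.11996574699878693
[0.562787   0.00148847]
top 48 309.3958333333333 207.85416666666666 [ 0.67121086 -0.00101813  0.075     ]
side 50 289.54 233.02 [0.67069341 0.00197968 0.075     ]
```

View pics/topz.png

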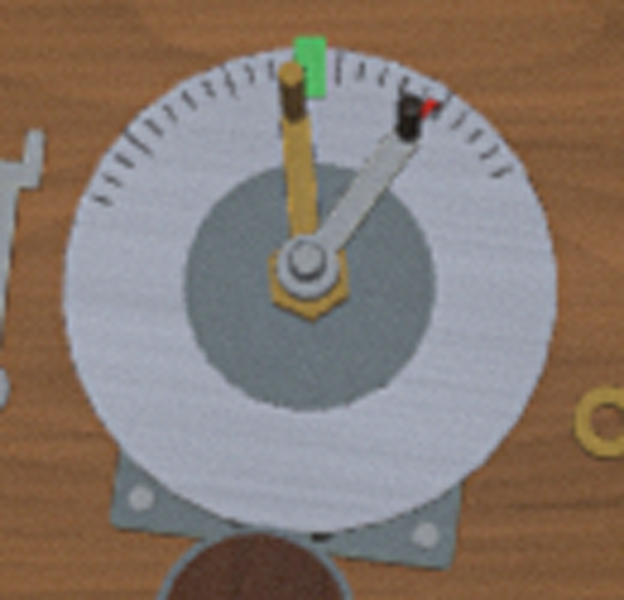

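View pics/sidez.png

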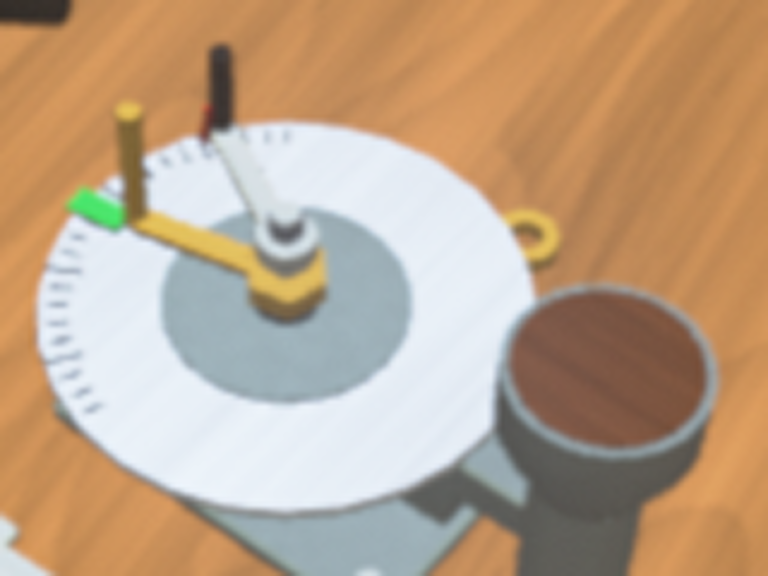

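The zooms give the black post top at about (330,216), the brass post top at about (305.6,210), and the red tip about (334,217). Next I'll compute the angles and the offset to the pre-grasp.

```bash
cat >> h.py <<'E'
def go(s,pos,yaw):
    """remaining shift in tool axes (cm) and turn (rotvec) to reach TCP pos with tool down and x at yaw"""
    R=Rn.from_rotvec(s["tool_rot"]);T=Rn.from_euler('z',yaw)*Rn.from_euler('x',np.pi)
    return np.round(100*R.inv().apply(np.asarray(pos)-s["position"]),2),np.round((R.inv()*T).as_rotvec(),3)
E
python3 - <<'E'
from h import *
from bench import ctrl
d=dict(np.load("top0.npz"));s=dict(np.load("side0.npz"))
A=np.array([.5632,.0012])
def rep(n,p):
    q=p[:2]-A;print(n,p.round(4),"r",np.hypot(*q).round(4),"ang",np.arctan2(q[1],q[0]).round(3))
for n,u,v,z in(("black",245+409/4.8,195+99/4.8,.165),("brass",245+291/4.8,195+72/4.8,.165),("red",245+430/4.8,195+105/4.8,.0795),("mark",245+310/4.8,195+67/4.8,.075),("axis?",245+308/4.8,195+258/4.8,.14)):
    rep("T "+n,ray(d,u,v,z))
for n,u,v,z in(("black",270+221/4.8,190+49/4.8,.165),("brass",270+128/4.8,190+110/4.8,.165),("mark",270+97/4.8,190+208/4.8,.075)):
    rep("S "+n,ray(s,u,v,z))
E
```

```text
T black [ 0.6283 -0.0467  0.165 ] r 0.0809 ang -0.635
T brass [0.6419 0.006  0.165 ] r 0.0789 ang 0.061
T red [ 0.6473 -0.0586  0.0795] r 0.1032 ang -0.618
T mark [ 0.6686 -0.0014  0.075 ] r 0.1054 ang -0.025
T axis? [5.616e-01 2.000e-04 1.400e-01] r 0.002 ang -2.577
S black [ 0.625  -0.0454  0.165 ] r 0.0774 ang -0.646
S brass [0.6406 0.0093 0.165 ] r 0.0778 ang 0.105
S mark [0.6688 0.002  0.075 ] r 0.1056 ang 0.008
```

```bash
python3 - <<'E'
from h import *
from bench import ctrl
s=ctrl.get_state();print(go(s,[.634,-.019,.42],-.275))
E
```

```text
(array([ 58.13, -39.59,  -1.56]), array([-0.002,  0.001,  0.657]))
```

Request:
play_rows:
  targets: "4.1 -2.8 -0.3 0 0 0 1;4.1 -2.8 -0.3 0 0 0 1;4.1 -2.8 -0.3 0 0 0 1;4.1 -2.8 -0.3 0 0 0 1;4.1 -2.8 -0.3 0 0 0 1;4.1 -2.8 -0.1 0 0 0 1;4.1 -2.8 0 0 0 0 1;4.1 -2.8 0 0 0 0 1;4.1 -2.8 0 0 0 0 1;4.1 -2.8 0 0 0 0 1;4.1 -2.8 0 0 0 0 1;4.1 -2.8 0 0 0 0 1;4.1 -2.8 0 0 0 0 1;0 0 0 0 0 0.16 1;0 0 0 0 0 0.16 1;0 0 0 0 0 0.16 1;0 0 0 0 0 0.16 1"

```text
time: 2.22
position: [0.6106, -0.0487, 0.411]
tool_rot: [-3.104, 0.437, 0.022]
ft_force: [0.6, 0.7, -0.8]
grip_width: 1.001
```

```bash
python3 - <<'E'
from h import *
from bench import ctrl
s=ctrl.get_state();print(s["position"],s["joint_positions"],go(s,[.634,-.019,.42],-.275))
E
```

```text
[ 0.6106211  -0.04871882  0.41101847] [ 0.40519623  0.27441473 -0.44549991  1.52168395  0.1095769   1.38515643
 -1.89784926] (array([ 1.41, -3.51, -0.9 ]), array([-0.005,  0.015, -0.005]))
```

Request:
play_rows:
  targets: "0.7 -1.75 -0.4 0 0.015 0 1;0.6 -1.6 -0.4 0 0 0 1;0 0 0 0 0 0 1"

```text
time: 2.6
position: [0.634, -0.017, 0.419]
tool_rot: [-3.107, 0.426, -0.001]
ft_force: [0.3, -0.0, 0.4]
grip_width: 1.003
```

```bash
python3 - <<'E'
from h import *
from bench import ctrl
s=ctrl.get_state();print(s["position"],go(s,[.634,-.019,.309],-.275))
d=ctrl.get_image("top");s2=ctrl.get_image("side")
a=cv2.resize(d["pixels"][190:310,240:380],None,fx=4,fy=4);b=cv2.resize(s2["pixels"][110:310,230:430],(480,480))
cv2.imwrite("pics/a1.png",np.hstack([a[:480,:320*1],b]) if 0 else b);cv2.imwrite("pics/a1t.png",a)
E
```

```text
[ 0.63397454 -0.01700754  0.41897866] (array([ 0.05,  0.26, 11.  ]), array([-0.006, -0.   ,  0.003]))
```

View pics/a1.png

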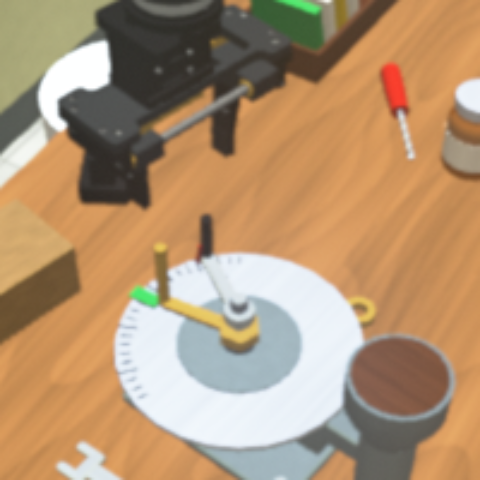

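The side image shows the open jaws above the two posts, black post top at (206,220) and brass at (161,248), with the jaw line along the chord. Descending part way.

Request:
play_rows:
  targets: "0.05 0.15 3.2 0 0 0 1;0 0.05 2.5 0 0 0 1;0 0 0 0 0 0 1"

```text
time: 3.08
position: [0.6332, -0.0225, 0.3606]
tool_rot: [-3.109, 0.431, -0.001]
ft_force: [0.2, 0.8, -0.0]
grip_width: 1.0
```

```bash
python3 - <<'E'
from h import *
from bench import ctrl
s=ctrl.get_state();print(s["position"],go(s,[.634,-.019,.309],-.275))
R=Rn.from_rotvec(s["tool_rot"])
s2=ctrl.get_image("side")
for y in(-.0435,.0435):
    for x in (-.0095,.0095):
        p=s["position"]+R.apply([x,y,.182]);u=proj(s2,p);print(p.round(4),u)
        cv2.circle(s2["pixels"],tuple(int(round(k)) for k in u),0,(255,0,255),-1)
b=cv2.resize(s2["pixels"][180:280,260:380],None,fx=6,fy=6,interpolation=cv2.INTER_NEAREST)
cv2.imwrite("pics/a2.png",b)
E
```

```text
[ 0.63319045 -0.02246593  0.36061712] (array([-0.02, -0.34,  5.16]), array([-0.003, -0.   , -0.001]))
[0.6361 0.0225 0.1787] [294.74109295 213.02637895]
[0.6544 0.0173 0.1788] [288.92734581 208.40521283]
[ 0.6124 -0.0612  0.1785] [324.52733505 193.52822136]
[ 0.6307 -0.0664  0.1785] [318.67193343 189.24939078]
```

View pics/a2.png

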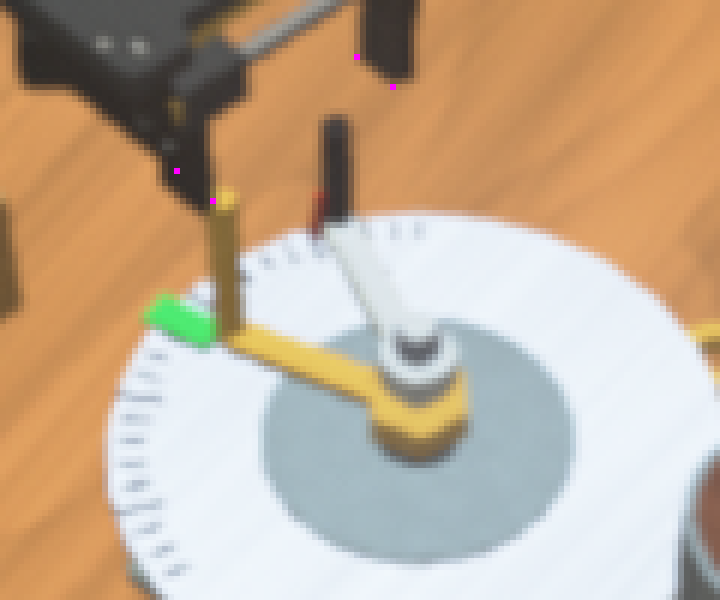

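Side image: both fingertips lie outside their posts, with the brass-side pad corner at (213,200) beside the post top at (225,190). I'll centre by about 3 mm and descend.

Request:
play_rows:
  targets: "0 -0.3 0.5 0 0 0 1;0 0 2.2 0 0 0 1;0 0 2.2 0 0 0 1;0 0 0.2 0 0 0 1"

```text
time: 3.62
position: [0.6364, -0.019, 0.315]
tool_rot: [-3.108, 0.432, -0.018]
ft_force: [0.6, -0.5, 0.0]
grip_width: 0.998
```

```bash
python3 - <<'E'
from h import *
from bench import ctrl
s=ctrl.get_state();print(s["position"],s["ft_force"],go(s,[.634,-.019,.309],-.275))
s2=ctrl.get_image("side")
b=cv2.resize(s2["pixels"][180:280,260:380],None,fx=6,fy=6,interpolation=cv2.INTER_CUBIC)
cv2.imwrite("pics/a3.png",b)
E
```

```text
[ 0.63642772 -0.01902992  0.31498115] [ 0.62321631 -0.53230858  0.04478919] (array([-0.24,  0.07,  0.6 ]), array([-0.005, -0.011, -0.001]))
```

View pics/a3.png

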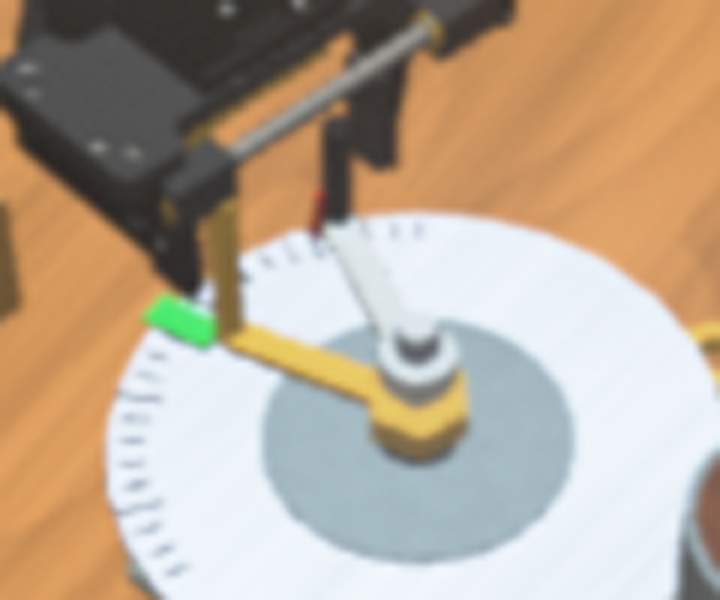

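The image shows both posts between the fingers, brass at (225,260) and black at (335,170). I'll narrow the jaws to nearly hug them, then sweep counter-clockwise about the axis.

Request:
play_rows:
  targets: "-0.2 0 0.4 0 0.01 0 0.72;0 0 0.1 0 0 0 0.72;-0.02 -0.6 0 0 0 -0.08 0.72;-0.02 -0.6 0 0 0 -0.08 0.72;-0.02 -0.6 0 0 0 -0.08 0.72;-0.02 -0.6 0 0 0 -0.08 0.72"
  newtons: 20

```text
time: 4.42
position: [0.6371, 0.0008, 0.3133]
tool_rot: [3.13, 0.076, 0.034]
ft_force: [-1.8, -2.6, -1.1]
grip_width: 0.858
```

```bash
cat > st.py <<'E'
from h import *
from bench import ctrl
import sys
A=np.array([.5625,.0012])
def look(name,M=None):
    s=ctrl.get_state();p=s["position"];R=Rn.from_rotvec(s["tool_rot"]);ex=R.apply([1,0,0]);q=p[:2]-A
    print(s["time"],p.round(4),"tilt",R.apply([0,0,1]).round(3)[:2],"yaw",np.arctan2(ex[1],ex[0]).round(3),"pol r",np.hypot(*q).round(4),"ang",np.arctan2(q[1],q[0]).round(3),"F",s["ft_force"].round(1),"w",s["grip_width"])
    w=s["grip_width"]*.087/2
    for n,y in(("blackpost if touching",w-.006),("brass if touching",-w+.006)):
        c=(p+R.apply([0,y,.164]))[:2]-A;print(n,np.hypot(*c).round(4),np.arctan2(c[1],c[0]).round(3))
    s2=ctrl.get_image("side");t=ctrl.get_image("top")
    b=cv2.resize(s2["pixels"][195:275,265:355],None,fx=4.4,fy=4.4,interpolation=cv2.INTER_CUBIC)
    c=cv2.resize(t["pixels"][195:275,270:350],None,fx=4.4,fy=4.4,interpolation=cv2.INTER_CUBIC)
    cv2.imwrite(f"pics/{name}.png",np.hstack([b,c]));np.savez(name+".npz",**{"s_"+k:v for k,v in s2.items()},**{"t_"+k:v for k,v in t.items()})
if __name__=="__main__":look(sys.argv[1])
E
python3 st.py b1
```

```text
4.425 [0.6371 0.0008 0.3133] tilt [ 0.022 -0.01 ] yaw 0.049 pol r 0.0746 ang -0.005 F [-1.8 -2.6 -1.1] w 0.8582217279117295
blackpost if touching 0.0864 -0.395
brass if touching 0.0821 0.365
```

View pics/b1.png

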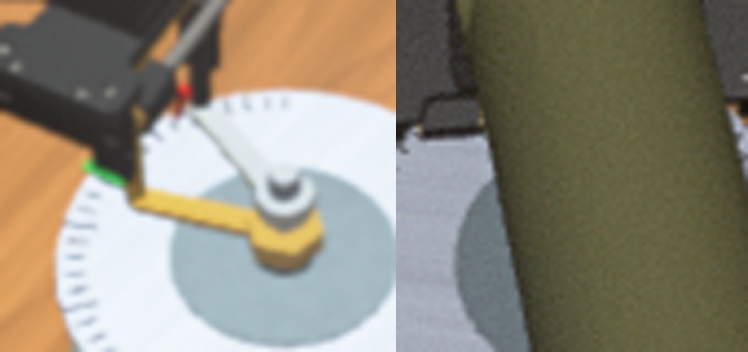

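Side image (left): the red pointer is at (183,97) in the crop and the marker at (105,172), with the assembly turning along. The top view is blocked by the arm. I'll work out the remaining move.

```bash
python3 - <<'E'
from h import *
from bench import ctrl
d=dict(np.load("b1.npz"));d={k[2:]:v for k,v in d.items() if k[0]=="s"}
A=np.array([.5625,.0012]);q=ray(d,265+183/4.4,195+97/4.4,.0795)[:2]-A;print(np.hypot(*q),np.arctan2(q[1],q[0]))
s=ctrl.get_state()
for a in(.1,.2,.3):print(a,go(s,[A[0]+.0746*np.cos(a),A[1]+.0746*np.sin(a),.309],a))
E
```

```text
0.11550084204048373 -0.5420137475930551
0.1 (array([-0.04, -0.72,  0.44]), array([ 0.01 , -0.023, -0.053]))
0.2 (array([-0.11, -1.46,  0.43]), array([ 0.011, -0.022, -0.153]))
0.3 (array([-0.26, -2.2 ,  0.42]), array([ 0.013, -0.022, -0.253]))
```

Request:
play_rows:
  targets: "-0.04 -0.7 0.3 0.01 -0.022 -0.07 0.72;-0.04 -0.6 0.1 0 0 -0.08 0.72;-0.04 -0.5 0 0 0 -0.07 0.72;0 0 0 0 0 0 0.72"

```text
time: 5.03
position: [0.6363, 0.0133, 0.3123]
tool_rot: [3.106, 0.408, 0.012]
ft_force: [0.2, -0.8, 0.2]
grip_width: 0.857
```

```bash
python3 st.py b2
```

```text
5.025 [0.6363 0.0133 0.3123] tilt [ 0.009 -0.008] yaw 0.261 pol r 0.0748 ang 0.163 F [ 0.2 -0.8  0.2] w 0.8569321792196831
blackpost if touching 0.0855 -0.229
brass if touching 0.0787 0.548
```

View pics/b2.png

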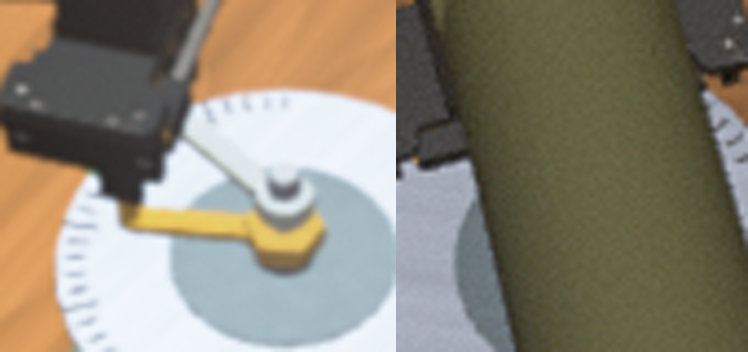

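```bash
cat > ang.py <<'E'
from h import *
import sys
# usage: ang.py file u v z [u v z ...]  crop coords in left panel
d=dict(np.load(sys.argv[1]+".npz"));d={k[2:]:v for k,v in d.items() if k[0]=="s"}
A=np.array([.5625,.0012]);a=list(map(float,sys.argv[2:]))
for u,v,z in zip(a[::3],a[1::3],a[2::3]):
    q=ray(d,265+(u+.5)/4.4-.5,195+(v+.5)/4.4-.5,z)[:2]-A;print(u,v,"r",np.hypot(*q).round(4),"ang",np.arctan2(q[1],q[0]).round(3))
E
echo b1; python3 ang.py b1 195 108 .116 220 135 .116 240 158 .116 140 200 .095 200 212 .095
echo b2; python3 ang.py b2 200 128 .116 225 148 .116 245 163 .116 140 216 .095 200 222 .095
python3 - <<'E'
from h import *
from bench import ctrl
A=np.array([.5625,.0012]);s=ctrl.get_state()
for a in(.25,.35):print(a,go(s,[A[0]+.0746*np.cos(a),A[1]+.0746*np.sin(a),.309],a))
import cv2
d=dict(np.load("b2.npz"));b=d["s_pixels"][195:275,265:355];cv2.imwrite("pics/b2z.png",cv2.resize(b,None,fx=7.5,fy=7.5,interpolation=cv2.INTER_CUBIC))
E
```

```text
b1
195.0 108.0 r 0.0765 ang -0.375
220.0 135.0 r 0.0533 ang -0.353
240.0 158.0 r 0.0345 ang -0.297
140.0 200.0 r 0.0762 ang 0.33
200.0 212.0 r 0.0443 ang 0.368
b2
200.0 128.0 r 0.0639 ang -0.275
225.0 148.0 r 0.0448 ang -0.273
245.0 163.0 r 0.0302 ang -0.284
140.0 216.0 r 0.0743 ang 0.471
200.0 222.0 r 0.0435 ang 0.518
0.25 (array([-0.  , -0.64,  0.34]), array([ 0.01 , -0.006,  0.011]))
0.35 (array([-0.03, -1.39,  0.33]), array([ 0.01 , -0.006, -0.089]))
```

View pics/b2z.png

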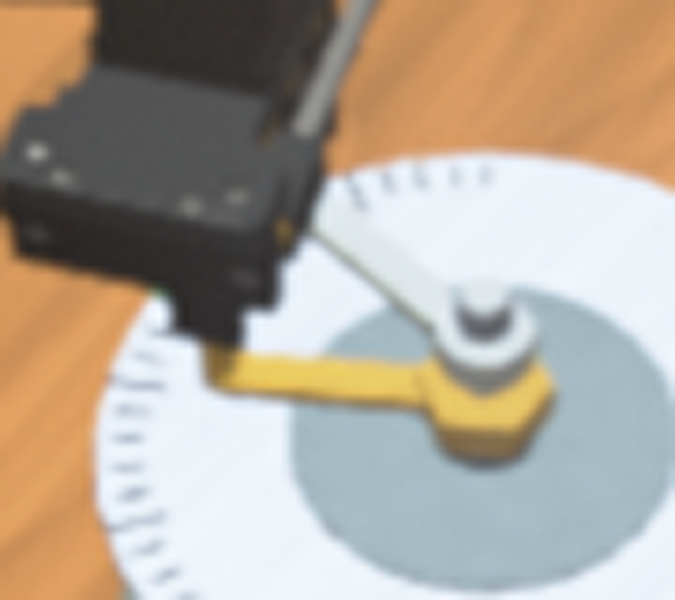

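Zoom: the screw arm lies from (480,310) to (330,215), about -0.26 rad, and the nut arm is about 0.74 rad counter-clockwise of it, still loose. About 0.25 rad remains.

Request:
play_rows:
  targets: "0 -0.6 0.2 0.01 -0.006 -0.01 0.72;0 -0.6 0.1 0 0 -0.05 0.72;0 -0.6 0 0 0 -0.06 0.72;0 -0.3 0 0 0 -0.03 0.72;0 0 0 0 0 0 0.72"

```text
time: 5.75
position: [0.6334, 0.0292, 0.3119]
tool_rot: [3.067, 0.637, 0.016]
ft_force: [2.6, -1.5, -0.7]
grip_width: 0.863
```

```bash
python3 st.py b3;python3 - <<'E'
from h import *
import cv2
d=dict(np.load("b3.npz"));b=d["s_pixels"][195:275,265:355];cv2.imwrite("pics/b3z.png",cv2.resize(b,None,fx=7.5,fy=7.5,interpolation=cv2.INTER_CUBIC))
E
```

```text
5.75 [0.6334 0.0292 0.3119] tilt [ 0.012 -0.007] yaw 0.41 pol r 0.0762 ang 0.376 F [ 2.6 -1.5 -0.7] w 0.8632741698841883
blackpost if touching 0.0854 -0.023
brass if touching 0.0822 0.748
```

View pics/b3z.png

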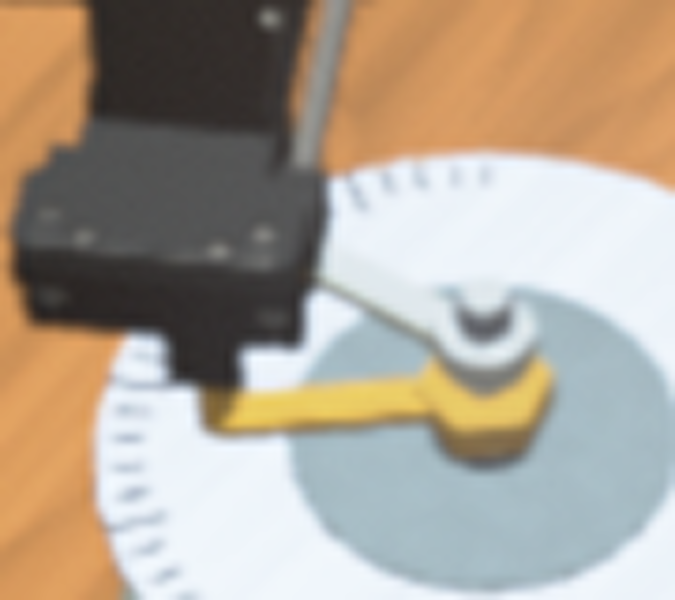

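```bash
cat > ov.py <<'E'
from h import *
import sys
# overlay screw arm (top z .116, width 14) & nut arm centre (z .095) for candidate angles
d=dict(np.load(sys.argv[1]+".npz"));d={k[2:]:v for k,v in d.items() if k[0]=="s"}
A=np.array([.5625,.0012]);f=7.5
base=cv2.resize(d["pixels"][195:275,265:355],None,fx=f,fy=f,interpolation=cv2.INTER_CUBIC)
def px(P):
    u,v=proj(d,P);return (int((u-265+.5)*f),int((v-195+.5)*f))
ims=[]
for a in map(float,sys.argv[2:]):
    im=base.copy();e=np.array([np.cos(a),np.sin(a)]);n=np.array([-e[1],e[0]])
    for s in(-.007,.007):
        cv2.line(im,px([*(A+e*.02+n*s),.116]),px([*(A+e*.08+n*s),.116]),(0,0,255),1)
    b=a+.74;e=np.array([np.cos(b),np.sin(b)]);n=np.array([-e[1],e[0]])
    for s in(-.007,.007):cv2.line(im,px([*(A+e*.02+n*s),.095]),px([*(A+e*.08+n*s),.095]),(255,0,0),1)
    c=[px([A[0]+.118*np.cos(t),A[1]+.118*np.sin(t),.072]) for t in np.linspace(0,6.28,90)]
    cv2.polylines(im,[np.array(c)],False,(0,255,0),1)
    ims.append(im[150:480,150:600])
cv2.imwrite(f"pics/{sys.argv[1]}ov.png",cv2.resize(np.hstack(ims),None,fx=min(1,800/(450*len(ims))),fy=min(1,800/(450*len(ims)))))
E
python3 ov.py b3 -.08 -.03
```

```text
(no output)
```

View pics/b3ov.png

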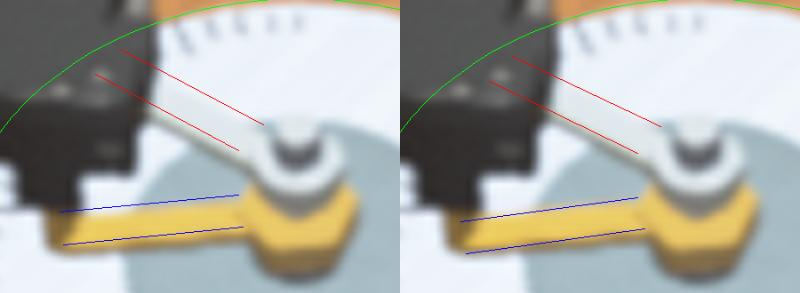

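```bash
python3 - <<'E'
from h import *
from scipy.optimize import least_squares
for nm in("side0","top0"):
    d=dict(np.load(nm+".npz"));im=d["pixels"].astype(float)
    hsv=cv2.cvtColor(d["pixels"],cv2.COLOR_BGR2HSV)
    m=((hsv[...,1]<60)&(hsv[...,2]>140)).astype(np.uint8)
    # radial edge search: sat along rays
    sat=cv2.GaussianBlur(hsv[...,1].astype(np.float32),(3,3),0)
    A=np.array([.5625,.0012])
    for it in range(3):
        pts=[]
        for t in np.linspace(-np.pi,np.pi,180):
            if abs(abs(t)-np.pi)<.9: continue
            r=np.linspace(.105,.131,53);uv=np.array([proj(d,[A[0]+k*np.cos(t),A[1]+k*np.sin(t),.072]) for k in r]).astype(np.float32)
            p=cv2.remap(sat,uv[:,:1],uv[:,1:],cv2.INTER_LINEAR)[:,0];g=np.diff(p);k=g.argmax()
            if g[k]>4:pts.append([A[0]+r[k]*np.cos(t),A[1]+r[k]*np.sin(t)])
        pts=np.array(pts);f=least_squares(lambda p:np.hypot(*(pts-p[:2]).T)-p[2],[*A,.118],loss="soft_l1",f_scale=.001);A=f.x[:2]
    print(nm,f.x,len(pts))
    box=(290,195,330,225) if nm=="top0" else (275,220,310,245)
    a,b=blob(d,(40,90,60),(85,255,255),box);q=ray(d,a.mean(),b.mean(),.075)[:2];print("mark",len(a),q,np.hypot(*(q-A)),np.arctan2(*(q-A)[::-1]))
    a,b=blob(d,(0,120,90),(8,255,255),(325,205,345,225) if nm=="top0" else (300,195,330,225));
    if len(a):
        q=ray(d,a.mean(),b.mean(),.0795)[:2];print("red",len(a),a.mean(),b.mean(),q,np.hypot(*(q-A)),np.arctan2(*(q-A)[::-1]))
E
```

```text
side0 [0.56055056 0.00450834 0.11966293] 115
mark 60 [0.66983332 0.00182251] 0.10931576437438052 -0.02457194925101115
red 5 312.8 214.2 [ 0.65360329 -0.07400453] 0.1217500803838797 -0.7008520508885124
top0 [0.56285194 0.00196179 0.1180258 ] 125
mark 71 [ 0.67085867 -0.00117179] 0.10805217559201896 -0.029004735346111435
red 7 333.85714285714283 216.71428571428572 [ 0.64775479 -0.05695843] 0.10334450508827399 -0.6066690400499297
```

```bash
sed -i 's/A=np.array(\[.5625,.0012\])/A=np.array([.5606,.0045])/' ov.py; python3 ov.py b3 -.12 -.07
```

```text
(no output)
```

View pics/b3ov.png

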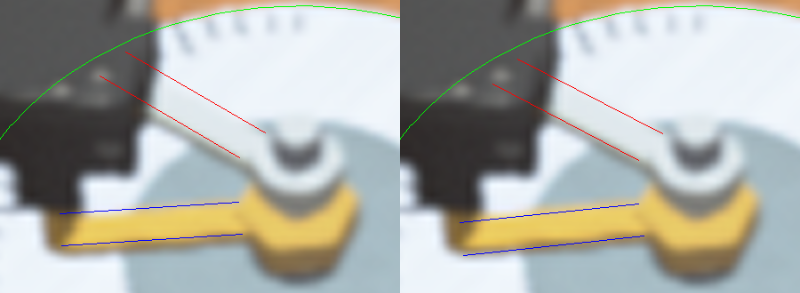

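The overlay puts the screw arm around -0.09 rad against the marker's -0.027 (both cameras). I'll nudge it slightly, then lift off for an unobstructed look.

Request:
play_rows:
  targets: "0 -0.4 0 0 0 -0.03 0.72;0 -0.25 0 0 0 -0.01 0.72;0 0.25 0 0 0 0 1;0 0 0 0 0 0 1;0 0 -2 0 0 0 1;0 0 -4 0 0 0 1;0 0 -5 0 0 0 1;0 0 0 0 0 0 1"

```text
time: 6.85
position: [0.6297, 0.0371, 0.4295]
tool_rot: [3.056, 0.708, 0.019]
ft_force: [-0.2, 0.9, -0.2]
grip_width: 1.001
```

```bash
python3 st.py b4; python3 - <<'E'
from h import *
d=dict(np.load("b4.npz"));b=d["s_pixels"][195:275,265:355];cv2.imwrite("pics/b4z.png",cv2.resize(b,None,fx=8,fy=7.5,interpolation=cv2.INTER_CUBIC))
E
```

```text
6.85 [0.6297 0.0371 0.4295] tilt [ 0.013 -0.002] yaw 0.456 pol r 0.0762 ang 0.491 F [-0.2  0.9 -0.2] w 1.0007489779167216
blackpost if touching 0.0859 0.023
brass if touching 0.0872 0.92
```

View pics/b4z.png

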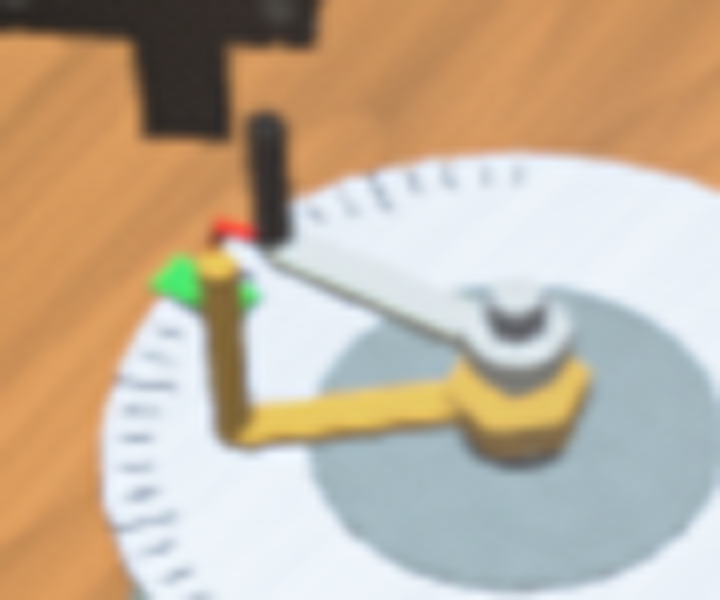

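```bash
python3 - <<'E'
from h import *
d=dict(np.load("b4.npz"));d={k[2:]:v for k,v in d.items() if k[0]=="s"}
A=np.array([.5606,.0045]);f=16;x0,y0=280,203
base=cv2.resize(d["pixels"][y0:y0+36,x0:x0+48],None,fx=f,fy=f,interpolation=cv2.INTER_NEAREST)
def px(P):
    u,v=proj(d,P);return (int((u-x0+.5)*f),int((v-y0+.5)*f))
def pol(r,a,z):return [A[0]+r*np.cos(a),A[1]+r*np.sin(a),z]
m=-.027;c=np.array(pol(.105,m,.075));e=np.array([np.cos(m),np.sin(m),0]);n=np.array([-e[1],e[0],0])
cv2.polylines(base,[np.array([px(c+e*i+n*j) for i,j in((.015,.0075),(.015,-.0075),(-.015,-.0075),(-.015,.0075))])],True,(255,0,0),1)
for a,col in((-.1,(255,255,0)),(-.03,(0,255,255)),(.04,(255,0,255))):
    cv2.line(base,px(pol(.105,a,.0795)),px(pol(.105,a,.112)),col,1)
    cv2.circle(base,px(pol(.08,a,.165)),6,col,1);cv2.circle(base,px(pol(.105,a,.0795)),4,col,1)
cv2.imwrite("pics/b4o.png",base)
E
```

```text
(no output)
```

View pics/b4o.png

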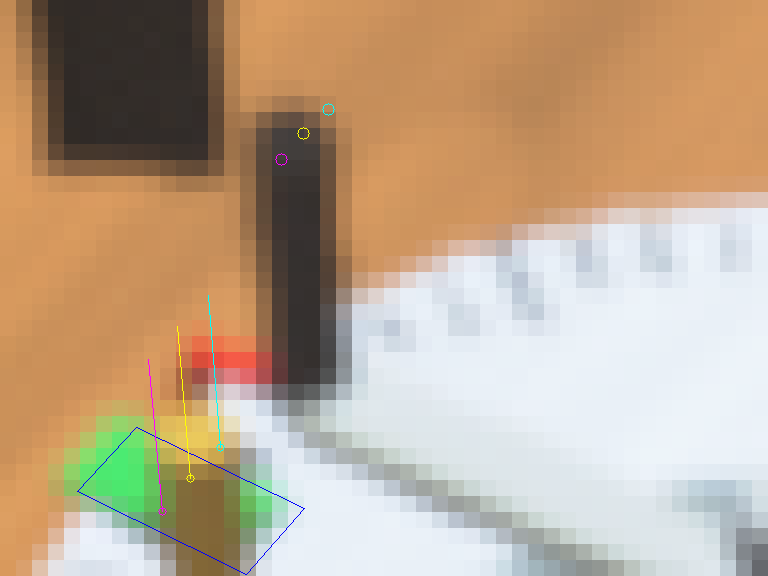

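View pics/b4.png

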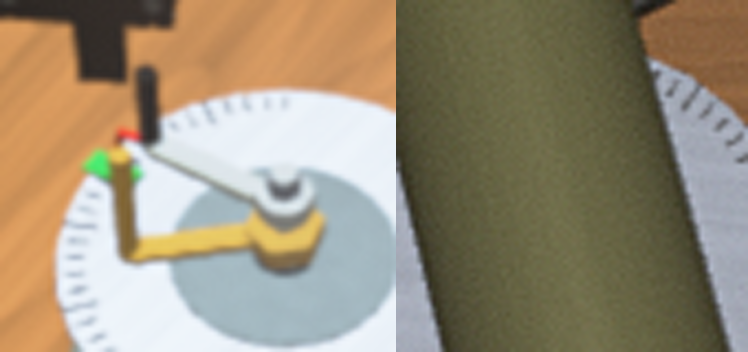

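The red pointer goes behind the brass post top near (190,370), and its estimated error from the marker is only a few mm. I'll swing aside so the top camera can check it.

Request:
play_rows:
  targets: "-2.4 5 0 0 0 0 1;-2.4 5 0 0 0 0 1;-2.4 5 0 0 0 0 1;-2.4 5 0 0 0 0 1;-2.4 5 0 0 0 0 1;0 0 0 0 0 0 1"

```text
time: 7.7
position: [0.6295, -0.2471, 0.4162]
tool_rot: [-3.054, -0.716, 0.013]
ft_force: [-0.4, 0.2, -0.8]
grip_width: 0.996
```

```bash
python3 st.py b5; python3 - <<'E'
from h import *
d=dict(np.load("b5.npz"));b=d["t_pixels"][195:275,260:360];cv2.imwrite("pics/b5z.png",cv2.resize(b,None,fx=7.5,fy=7.5,interpolation=cv2.INTER_CUBIC))
E
```

```text
7.7 [ 0.6295 -0.2471  0.4162] tilt [-0.009  0.002] yaw 0.461 pol r 0.2572 ang -1.307 F [-0.4  0.2 -0.8] w 0.9964738571543265
blackpost if touching 0.2931 -1.287
brass if touching 0.22 -1.346
```

View pics/b5z.png

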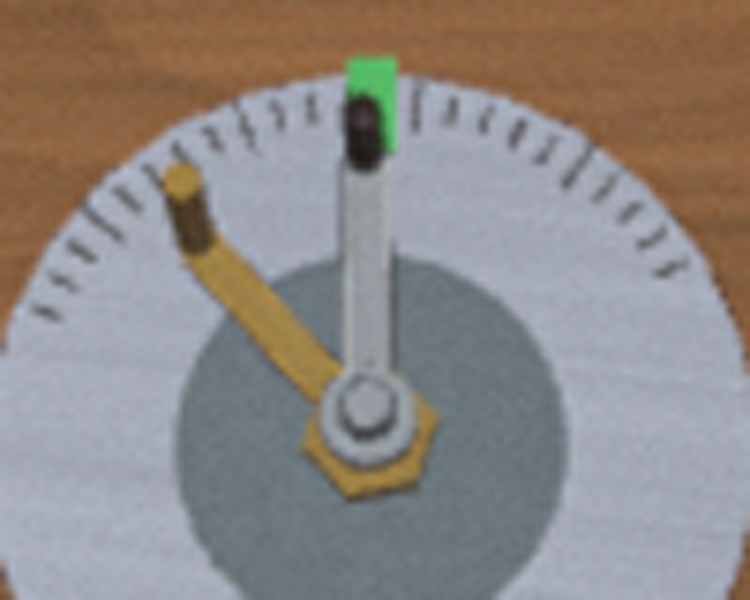

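```bash
python3 - <<'E'
from h import *
d=dict(np.load("b5.npz"));d={k[2:]:v for k,v in d.items() if k[0]=="t"}
A=np.array([.5629,.0019])
for n,u,v,z in(("post top",362,103,.165),("post base",365,163,.116),("arm mid",366,260,.116),("brass top",182,180,.165),("mark",371.5,104,.075),("screwtop",368,395,.145)):
    P=ray(d,260+(u+.5)/7.5-.5,195+(v+.5)/7.5-.5,z);q=P[:2]-A;print(n,P.round(4),np.hypot(*q).round(4),np.arctan2(q[1],q[0]).round(3))
a,b=blob(d,(40,90,60),(85,255,255),(290,195,330,225));print(a.min(),a.max(),b.min(),b.max())
f=16;x0,y0=290,198
base=cv2.resize(d["pixels"][y0:y0+34,x0:x0+46],None,fx=f,fy=f,interpolation=cv2.INTER_NEAREST)
def px(P):
    u,v=proj(d,P);return (int((u-x0+.5)*f),int((v-y0+.5)*f))
m=-.029;c=np.array([A[0]+.105*np.cos(m),A[1]+.105*np.sin(m),.075]);e=np.array([np.cos(m),np.sin(m),0]);n=np.array([-e[1],e[0],0])
cv2.polylines(base,[np.array([px(c+e*i+n*j) for i,j in((.015,.0075),(.015,-.0075),(-.015,-.0075),(-.015,.0075))])],True,(255,0,0),1)
for a,col in((-.03,(0,255,255)),(.02,(255,0,255))):
    for s in(-.007,.007):
        e=np.array([np.cos(a),np.sin(a)]);n=np.array([-e[1],e[0]])
        cv2.line(base,px([*(A+e*.03+n*s),.116]),px([*(A+e*.08+n*s),.116]),col,1)
    cv2.circle(base,px([*(A+e*.08),.165]),int(.006*601/1.25*f),col,1)
cv2.imwrite("pics/b5o.png",base)
E
```

```text
post top [0.6456 0.0012 0.165 ] 0.0827 -0.009
post base [0.6405 0.0014 0.116 ] 0.0776 -0.007
arm mid [0.6108 0.0016 0.116 ] 0.0479 -0.007
brass top [0.6239 0.0532 0.165 ] 0.0797 0.699
mark [ 6.698e-01 -3.000e-04  7.500e-02] 0.107 -0.021
screwtop [0.5639 0.0012 0.145 ] 0.0012 -0.618
306 312 203 214
```

View pics/b5o.png

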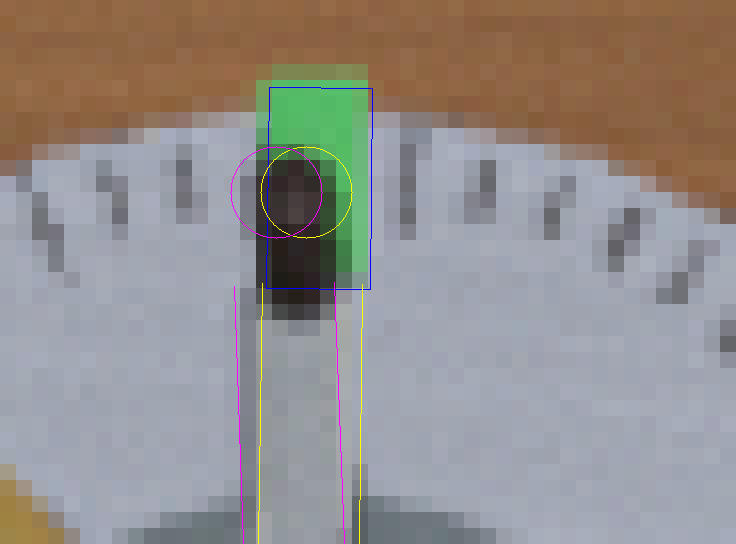

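Top image: the arm line and black post at (295,190) overlay the green marker (256–368). The screw is at about -0.008 rad and the marker at about -0.02, so roughly 1–2 mm off, with the nut still loose. I'll return and straddle again.

Request:
play_rows:
  targets: "2.4 -5 0 0 0 0 1;2.4 -5 0 0 0 0 1;2.4 -5 0 0 0 0 1;2.4 -5 0 0 0 0 1;2 -4 0 0 0 0.08 1;0 0 0 0 0 0.08 1;0 0 0 0 0 0 1"

```text
time: 8.68
position: [0.6203, 0.0511, 0.4163]
tool_rot: [-3.085, -0.511, 0.018]
ft_force: [0.6, -0.3, -0.1]
grip_width: 0.998
```

```bash
cat > g.py <<'E'
from h import *
from bench import ctrl
import sys
x,y,z,yaw=map(float,sys.argv[1:])
s=ctrl.get_state();print(s["position"],s["ft_force"],s["grip_width"]);print(go(s,[x,y,z],yaw))
# account for tool tilt: grasp point
R=Rn.from_rotvec(s["tool_rot"]);p=s["position"]+R.apply([0,0,.164]);print("grasp",p.round(4))
E
python3 g.py .632 .0276 .42 .32
```

```text
[0.62031557 0.0510651  0.41625868] [ 0.63228068 -0.33121366 -0.0634517 ] 0.9975968525812685
(array([ 0.35,  2.59, -0.42]), array([-0.017,  0.009,  0.008]))
grasp [0.6181 0.0532 0.2523]
```

Request:
play_rows:
  targets: "0.2 1.5 0 -0.016 0.009 0.008 1;0.2 1 0.8 0 0 0 1;0 0 2 0 0 0 1;0 0 2 0 0 0 1;0 0 0 0 0 0 1"

```text
time: 9.3
position: [0.6324, 0.0243, 0.3622]
tool_rot: [3.102, 0.499, -0.005]
ft_force: [-0.4, 1.2, -0.2]
grip_width: 0.999
```

```bash
python3 g.py .632 .0276 .309 .32; python3 st.py c1
```

```text
[0.63235539 0.02430567 0.36218912] [-0.35339178  1.1692631  -0.17848191] 0.9991145800588984
(array([ 0.09, -0.32,  5.32]), array([-0.   ,  0.003, -0.001]))
grasp [0.6318 0.0242 0.1982]
9.3 [0.6324 0.0243 0.3622] tilt [-0.003 -0.001] yaw 0.319 pol r 0.0736 ang 0.319 F [-0.4  1.2 -0.2] w 0.9991145800588984
blackpost if touching 0.082 -0.154
brass if touching 0.0821 0.794
```

View pics/c1.png

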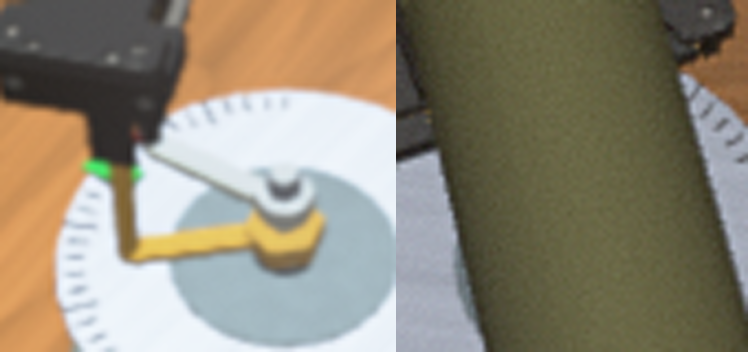

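The brass-side finger is just above and outside the brass post, whose top is at (122,165). Shifting 2 mm and going down.

Request:
play_rows:
  targets: "0 -0.2 1 0 0 0 1;0 0 2 0 0 0 1;0 0 2 0 0 0 1;0 0 0.2 0 0 0 1;0 0 0 0 0 0 1"

```text
time: 10.02
position: [0.6324, 0.0273, 0.3094]
tool_rot: [3.101, 0.5, 0.002]
ft_force: [0.1, 0.5, -0.1]
grip_width: 0.998
```

```bash
python3 g.py .632 .0276 .309 .32; python3 st.py c2
```

```text
[0.63242453 0.02729051 0.30937941] [ 0.10253587  0.45477319 -0.0961039 ] 0.9982468395331198
(array([-0.03, -0.04,  0.04]), array([ 0.001, -0.001, -0.   ]))
grasp [0.6326 0.0273 0.1454]
10.025 [0.6324 0.0273 0.3094] tilt [ 0.001 -0.   ] yaw 0.32 pol r 0.0746 ang 0.357 F [ 0.1  0.5 -0.1] w 0.9982468395331198
blackpost if touching 0.0824 -0.115
brass if touching 0.0849 0.812
```

View pics/c2.png

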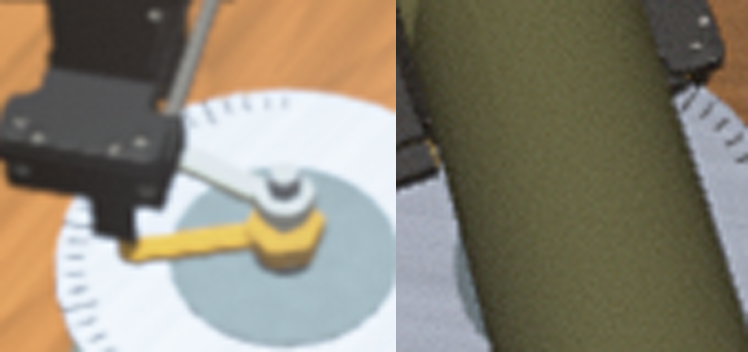

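Both posts are between the pads with about 9 mm of clearance each. I'll close gently to contact width.

Request:
play_rows:
  targets: "0 0 0 0 0 0 0.68;0 0 0 0 0 0 0.64;0 0 0 0 0 0 0.6;0 0 0 0 0 0 0.6"
  newtons: 25

```text
time: 10.62
position: [0.633, 0.0273, 0.3116]
tool_rot: [3.101, 0.499, 0.007]
ft_force: [0.1, -0.3, 0.8]
grip_width: 0.811
```

```bash
python3 st.py c3
```

```text
10.625 [0.633  0.0273 0.3116] tilt [ 0.005 -0.   ] yaw 0.319 pol r 0.0752 ang 0.354 F [ 0.1 -0.3  0.8] w 0.8105525583188744
blackpost if touching 0.0805 -0.021
brass if touching 0.0822 0.714
```

View pics/c3.png

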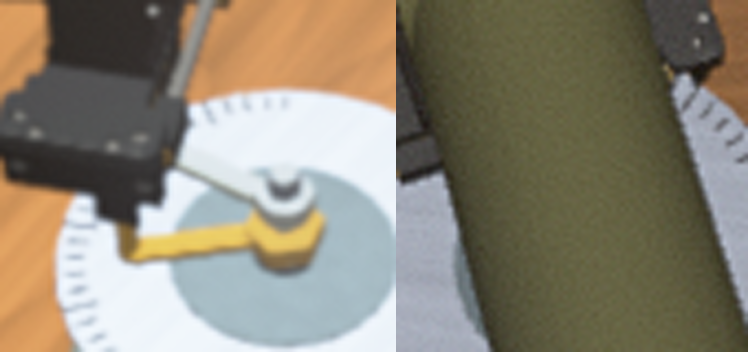

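Contact is consistent: black -0.02, brass 0.71, which is the loose spacing. Now I'll squeeze while shifting towards the black post, in small steps.

Request:
play_rows:
  targets: "0.03 0.13 0.05 0 0 0.012 0.54;0.03 0.13 0.05 0 0 0.012 0.48;0.03 0.13 0.05 0 0 0.012 0.42;0 0 0 0 0 0 0.42"

```text
time: 11.22
position: [0.6349, 0.0254, 0.3111]
tool_rot: [-3.109, -0.439, -0.007]
ft_force: [-1.0, 1.1, 1.9]
grip_width: 0.716
```

```bash
python3 st.py c4
```

```text
11.225 [0.6349 0.0254 0.3111] tilt [0.004 0.002] yaw 0.28 pol r 0.0764 ang 0.323 F [-1.   1.1  1.9] w 0.7156006702031208
blackpost if touching 0.0801 0.006
brass if touching 0.0822 0.635
```

View pics/c4.png

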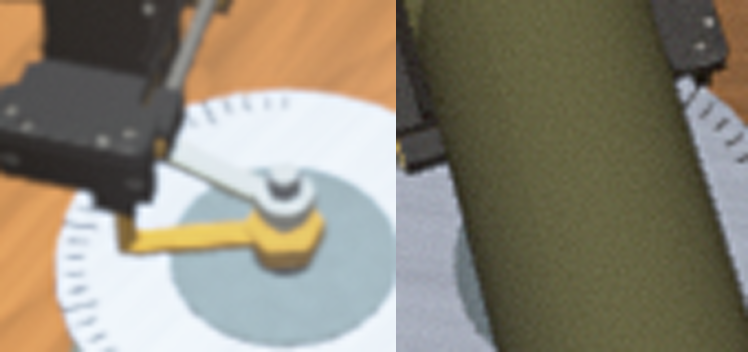

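The nut arm is moving clockwise (tightening ~0.1 rad), and the black post has drifted about 2 mm counter-clockwise. I'll shift more per step.

Request:
play_rows:
  targets: "0.03 0.28 0.05 0 0 0.014 0.36;0.03 0.28 0.05 0 0 0.014 0.3;0.03 0.25 0.05 0 0 0.014 0.24;0 0 0 0 0 0 0.24"

```text
time: 11.82
position: [0.638, 0.021, 0.3109]
tool_rot: [-3.113, -0.376, -0.01]
ft_force: [-1.8, 1.2, 2.5]
grip_width: 0.631
```

```bash
python3 st.py c5
```

```text
11.825 [0.638  0.021  0.3109] tilt [0.005 0.007] yaw 0.24 pol r 0.0781 ang 0.256 F [-1.8  1.2  2.5] w 0.6312872472237591
blackpost if touching 0.0815 0.001
brass if touching 0.0826 0.53
```

Request:
play_rows:
  targets: "0 0.32 0 0 0 0.014 0.18;0 0.32 0 0 0 0.014 0.12;0 0.2 0 0 0 0 0.12"

```text
time: 12.3
position: [0.6404, 0.016, 0.3108]
tool_rot: [-3.112, -0.334, -0.014]
ft_force: [-0.3, 5.3, 3.0]
grip_width: 0.564
```

```bash
python3 st.py c6; python3 ov.py c6 -.06 -.02; python3 ov.py b4 -.06 -.02
```

```text
12.3 [0.6404 0.016  0.3108] tilt [0.008 0.013] yaw 0.214 pol r 0.0793 ang 0.187 F [-0.3  5.3  3. ] w 0.564055205033859
blackpost if touching 0.0831 -0.015
brass if touching 0.0829 0.435
```

View pics/c6ov.png

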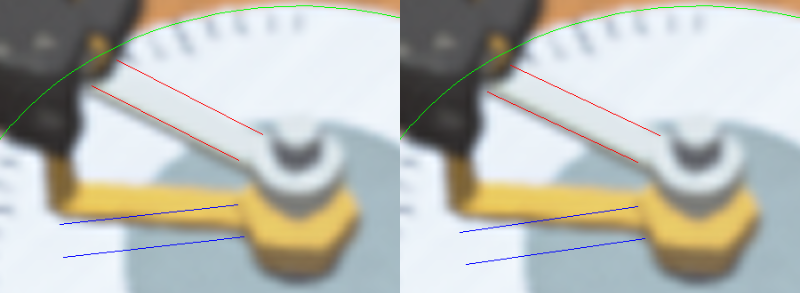

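View pics/b4ov.png

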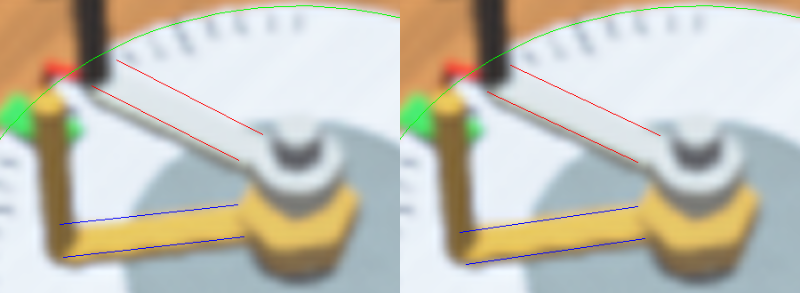

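The screw arm in this frame matches the clear b4 view within 1–2 px, so the pointer has stayed put. I'll continue closing to home.

Request:
play_rows:
  targets: "0 0.2 0 -0.012 -0.01 0.012 0.06;0 0.2 0 0 0 0.012 0;0 0.2 0 0 0 0.012 -0.06;0 0 0 0 0 0 -0.06"

```text
time: 12.9
position: [0.6431, 0.0118, 0.311]
tool_rot: [-3.127, -0.279, -0.01]
ft_force: [0.6, 3.6, 2.0]
grip_width: 0.474
```

```bash
python3 st.py c7; python3 ov.py c7 -.06 -.02
```

```text
12.9 [0.6431 0.0118 0.311 ] tilt [0.006 0.003] yaw 0.178 pol r 0.0813 ang 0.13 F [0.6 3.6 2. ] w 0.47422964324740186
blackpost if touching 0.0843 -0.04
brass if touching 0.083 0.311
```

View pics/c7ov.png

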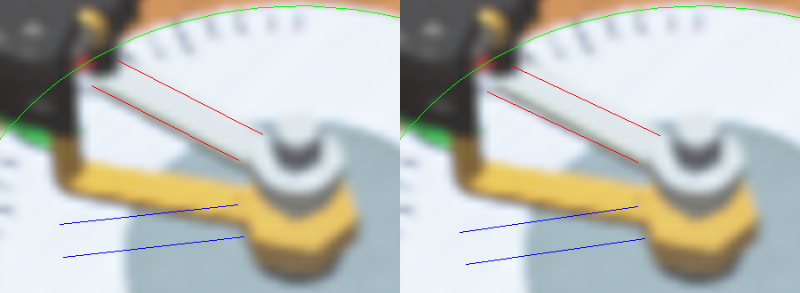

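By geometry the black post is about -0.04 (about 2 mm clockwise). The remaining closing, with little shift, pushes it back.

Request:
play_rows:
  targets: "0 0.03 0 0 0 0.012 -0.12;0 0.03 0 0 0 0.012 -0.18;0 0 0 0 0 0 -0.22;0 0 0 0 0 0 -0.25;0 0 0 0 0 0 -0.25"

```text
time: 13.62
position: [0.6438, 0.0091, 0.3111]
tool_rot: [3.133, 0.236, 0.013]
ft_force: [2.5, 2.7, 1.5]
grip_width: 0.396
```

```bash
python3 st.py c8; python3 ov.py c8 -.06 -.02
```

```text
13.625 [0.6438 0.0091 0.3111] tilt [0.008 0.001] yaw 0.151 pol r 0.0817 ang 0.097 F [2.5 2.7 1.5] w 0.396408810565213
blackpost if touching 0.0844 -0.037
brass if touching 0.0832 0.232
```

View pics/c8ov.png

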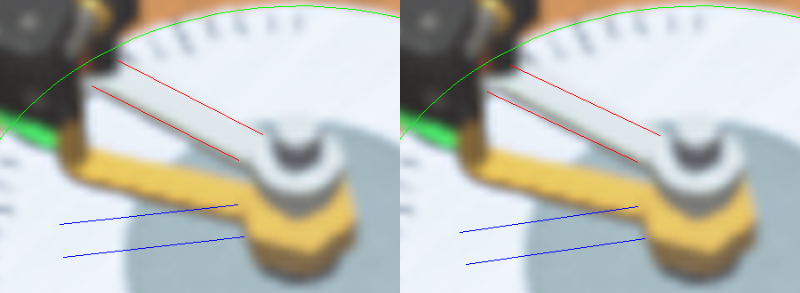

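The opening stalled at 0.396 against a command of 0.375, so it looks to be at the stop. I'll confirm with a firmer squeeze and a 1–2 mm counter-clockwise correction.

Request:
play_rows:
  targets: "0 0 0 0 0 0 -0.5;0 -0.2 0 0 -0.005 0 -0.5;0 0 0 0 0 0 -0.5"
  newtons: 30

```text
time: 14.1
position: [0.6443, 0.0096, 0.3111]
tool_rot: [3.13, 0.234, 0.008]
ft_force: [1.2, 3.2, 1.1]
grip_width: 0.394
```

```bash
python3 st.py c9; python3 ov.py c9 -.06 -.02
```

```text
14.1 [0.6443 0.0096 0.3111] tilt [ 0.006 -0.002] yaw 0.149 pol r 0.0822 ang 0.102 F [1.2 3.2 1.1] w 0.3941782596564695
blackpost if touching 0.0844 -0.035
brass if touching 0.0832 0.231
```

View pics/c9ov.png

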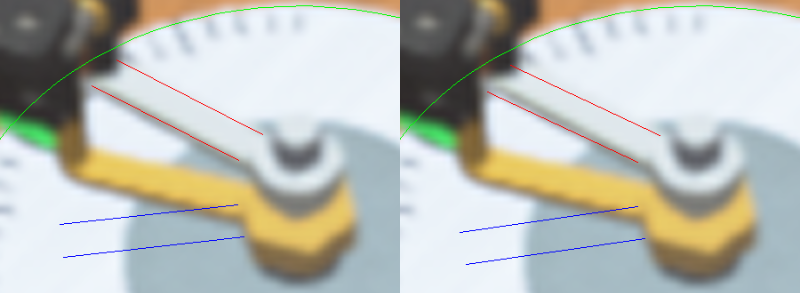

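Stalled firmly at 0.394, so the nut is home. Now I'll release, lift, and swing aside for a clear check.

Request:
play_rows:
  targets: "0 0 0 0 0 0 0;0 0 0 0 0 0 0.5;0 0 0 0 0 0 0.5;0 0 -2 0 0 0 0.5;0 0 -4 0 0 0 0.6;0 0 -5 0 0 0 0.6;-0.8 5 0 0 0 0 0.6;-0.8 5 0 0 0 0 0.6;-0.8 5 0 0 0 0 0.6;-0.8 5 0 0 0 0 0.6;-0.8 5 0 0 0 0 0.6;0 0 0 0 0 0 0.6"

```text
time: 15.7
position: [0.64, -0.2508, 0.4388]
tool_rot: [3.12, 0.24, 0.011]
ft_force: [0.6, 0.6, -1.0]
grip_width: 0.799
```

```bash
python3 st.py d1; python3 - <<'E'
from h import *
d=dict(np.load("d1.npz"));b=d["t_pixels"][195:275,270:350];c=d["s_pixels"][200:280,270:350]
cv2.imwrite("pics/d1z.png",cv2.resize(np.hstack([b,c]),None,fx=5,fy=5,interpolation=cv2.INTER_CUBIC))
E
```

```text
15.7 [ 0.64   -0.2508  0.4388] tilt [ 0.008 -0.012] yaw 0.153 pol r 0.2637 ang -1.273 F [ 0.6  0.6 -1. ] w 0.7991049091246064
blackpost if touching 0.2944 -1.284
brass if touching 0.2375 -1.252
```

View pics/d1z.png

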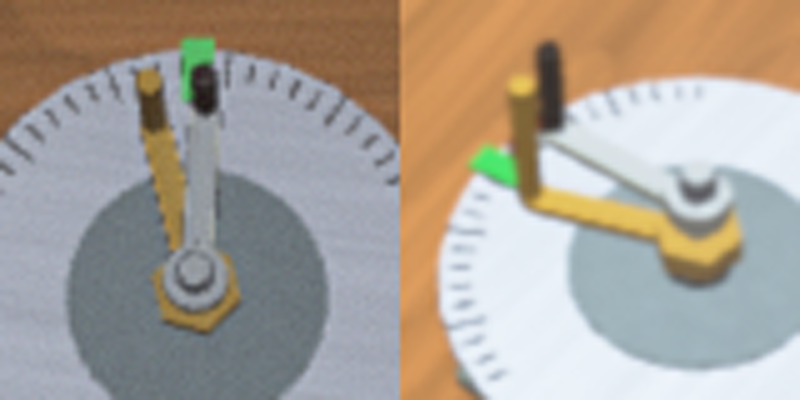

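```bash
python3 - <<'E'
from h import *
d=dict(np.load("d1.npz"));d={k[2:]:v for k,v in d.items() if k[0]=="t"}
A=np.array([.5629,.0019])
for n,u,v,z in(("post top",203,71,.165),("post base",203,110,.116),("arm mid",202,170,.116),("brass top",149,76,.165),("mark",198.5,69,.075),("screwtop",196,264,.145)):
    P=ray(d,270+(u+.5)/5-.5,195+(v+.5)/5-.5,z);q=P[:2]-A;print(n,P.round(4),np.hypot(*q).round(4),np.arctan2(q[1],q[0]).round(3))
a,b=blob(d,(40,90,60),(85,255,255),(290,195,330,225));print(a.min(),a.max(),b.min(),b.max())
f=16;x0,y0=290,198
base=cv2.resize(d["pixels"][y0:y0+34,x0:x0+46],None,fx=f,fy=f,interpolation=cv2.INTER_NEAREST)
def px(P):
    u,v=proj(d,P);return (int((u-x0+.5)*f),int((v-y0+.5)*f))
for a,col in((-.07,(0,255,255)),(-.04,(255,0,255))):
    for s in(-.007,.007):
        e=np.array([np.cos(a),np.sin(a)]);n=np.array([-e[1],e[0]])
        cv2.line(base,px([*(A+e*.03+n*s),.116]),px([*(A+e*.08+n*s),.116]),col,1)
    cv2.circle(base,px([*(A+e*.08),.165]),int(.006*601/1.2*f),col,1)
cv2.imwrite("pics/d1o.png",base)
E
```

```text
post top [ 0.6444 -0.0039  0.165 ] 0.0817 -0.071
post base [ 0.6397 -0.003   0.116 ] 0.077 -0.064
arm mid [ 0.6122 -0.0021  0.116 ] 0.0494 -0.081
brass top [0.6427 0.0194 0.165 ] 0.0817 0.216
mark [ 0.6699 -0.0008  0.075 ] 0.107 -0.025
screwtop [0.5635 0.0008 0.145 ] 0.0013 -1.036
306 312 203 214
```

View pics/d1o.png

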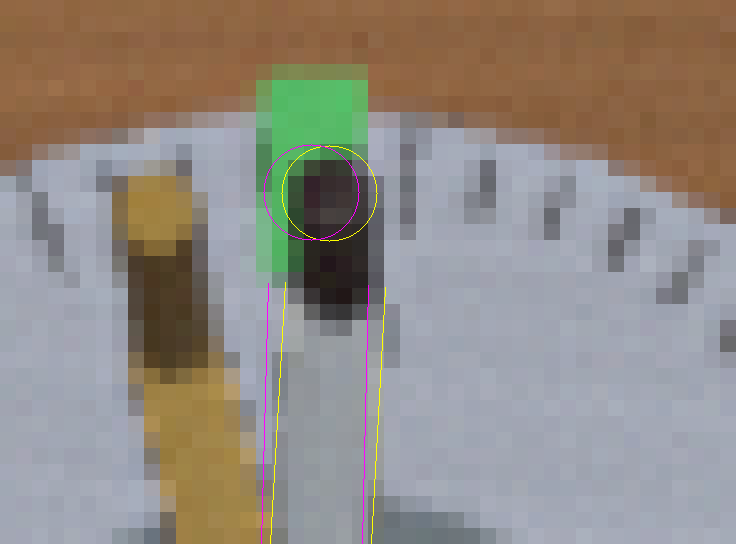

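Top image: nut posts are 0.29 rad apart (home). The black post at (325,190) is about 0.045 rad clockwise of the marker centre, so roughly 4–5 mm. That is inside the 9 mm limit, but I'd rather have more margin, so I'll nudge the black post counter-clockwise. That pushes the pair along with the nut at its stop.

Request:
play_rows:
  targets: "0.8 -5 0 0.012 -0.008 0 0.4;0.8 -5 0 0 0 0 0.4;0.8 -5 0 0 0 0 0.4;0.8 -5 0 0 0 0 0.4;0.7 -4.3 0 0 0 0 0.4;0 0 0 0 0 0 0.4"

```text
time: 16.55
position: [0.6375, 0.0235, 0.445]
tool_rot: [-3.121, -0.282, -0.008]
ft_force: [0.5, -0.4, 0.1]
grip_width: 0.7
```

```bash
python3 g.py .6430 .0095 .44 .15
```

```text
[0.63748887 0.02348509 0.44504632] [ 0.52686968 -0.36337093  0.14977493] 0.7002847370382546
(array([0.29, 1.48, 0.5 ]), array([-0.007, -0.006,  0.03 ]))
grasp [0.6382 0.0248 0.2811]
```

Request:
play_rows:
  targets: "0.2 1 0.5 -0.007 -0.006 0.03 0.4;0.1 0.5 2.5 0 0 0 0.4;0 0 3 0 0 0 0.4;0 0 2 0 0 0 0.4;0 0 0 0 0 0 0.4"

```text
time: 17.18
position: [0.6435, 0.0045, 0.3635]
tool_rot: [3.129, 0.222, 0.0]
ft_force: [0.4, -0.1, 0.5]
grip_width: 0.701
```

```bash
python3 g.py .6430 .0095 .31 .15; python3 st.py e1
```

```text
[0.64351625 0.00452828 0.36353879] [ 0.38244505 -0.11907194  0.48336214] 0.7008922482483496
(array([ 0.02, -0.52,  5.35]), array([ 0.005,  0.   , -0.008]))
grasp [0.6436 0.0038 0.1995]
17.175 [0.6435 0.0045 0.3635] tilt [ 0.    -0.005] yaw 0.142 pol r 0.0811 ang 0.041 F [ 0.4 -0.1  0.5] w 0.7008922482483496
blackpost if touching 0.0873 -0.251
brass if touching 0.0821 0.333
```

View pics/e1.png

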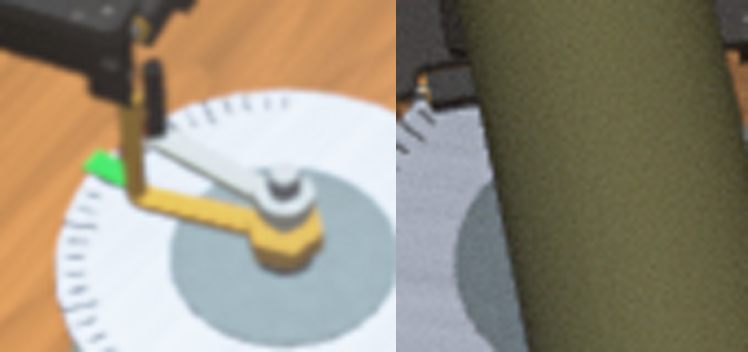

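The brass post top at (130,100) is just inside the finger and the black one is clear. Shift 4 mm and descend.

Request:
play_rows:
  targets: "0 -0.4 1 0.005 0 0 0.4;0 0 2 0 0 0 0.4;0 0 2 0 0 0 0.4;0 0 0.2 0 0 0 0.4;0 0 0 0 0 0 0.4"

```text
time: 17.9
position: [0.6442, 0.0098, 0.3118]
tool_rot: [-3.133, -0.224, -0.009]
ft_force: [0.4, 0.1, -0.7]
grip_width: 0.702
```

```bash
python3 g.py .6430 .0095 .31 .15; python3 st.py e2
```

```text
[0.64421273 0.00977957 0.31180104] [ 0.36604924  0.12122818 -0.6896011 ] 0.7020833541335149
(array([-0.13,  0.01,  0.18]), array([-0.   , -0.006, -0.007]))
grasp [0.6452 0.0099 0.1478]
17.9 [0.6442 0.0098 0.3118] tilt [0.006 0.001] yaw 0.143 pol r 0.0822 ang 0.105 F [ 0.4  0.1 -0.7] w 0.7020833541335149
blackpost if touching 0.0876 -0.178
brass if touching 0.0858 0.395
```

Request:
play_rows:
  targets: "0 -0.5 0 0 -0.005 0 0.4;0 -0.4 0 0 0 0 0.4;0 -0.3 0 0 0 0 0.4;0 -0.2 0 0 0 0 0.4;0 0 0 0 0 0 0.4"

```text
time: 18.62
position: [0.6429, 0.0233, 0.3137]
tool_rot: [3.131, 0.222, 0.007]
ft_force: [0.4, -0.5, -0.5]
grip_width: 0.701
```

```bash
python3 st.py e3; python3 ov.py e3 -.06 -.02
```

```text
18.625 [0.6429 0.0233 0.3137] tilt [ 0.005 -0.002] yaw 0.142 pol r 0.0834 ang 0.268 F [ 0.4 -0.5 -0.5] w 0.7008459734141175
blackpost if touching 0.0847 -0.03
brass if touching 0.0903 0.534
```

View pics/e3ov.png

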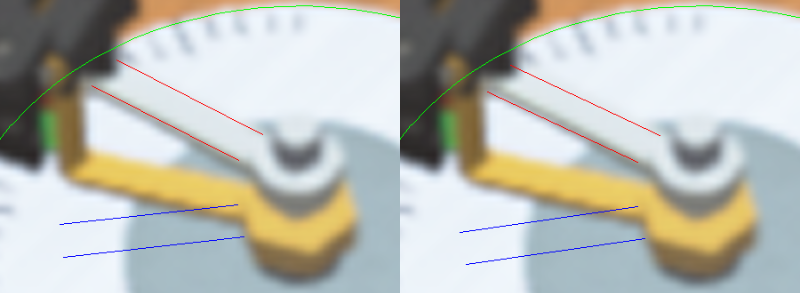

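Near contact, with the arm unchanged so far. Pushing about 3–4 mm more.

Request:
play_rows:
  targets: "0 -0.25 0 0 0 0 0.4;0 -0.2 0 0 0 0 0.4;0 0 0 0 0 0 0.4"

```text
time: 19.1
position: [0.6429, 0.0261, 0.3137]
tool_rot: [3.129, 0.219, 0.01]
ft_force: [1.6, -2.4, -0.7]
grip_width: 0.703
```

```bash
python3 st.py e4; python3 ov.py e4 -.06 -.02
```

```text
19.1 [0.6429 0.0261 0.3137] tilt [ 0.006 -0.004] yaw 0.14 pol r 0.0841 ang 0.301 F [ 1.6 -2.4 -0.7] w 0.7025852083076107
blackpost if touching 0.0848 -0.001
brass if touching 0.0919 0.557
```

View pics/e4ov.png

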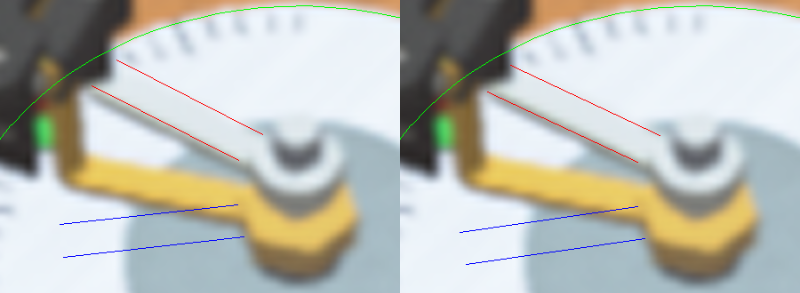

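The arm now moved to about the b4 position (good). Back off, lift, swing aside, check.

Request:
play_rows:
  targets: "0 0.5 0 0 0 0 0.4;0 0.5 0 0 0 0 0.4;0 0 -2 0 0 0 0.4;0 0 -4 0 0 0 0.4;0 0 -5 0 0 0 0.4;-0.8 5 0 0 0 0 0.4;-0.8 5 0 0 0 0 0.4;-0.8 5 0 0 0 0 0.4;-0.8 5 0 0 0 0 0.4;-0.8 5 0 0 0 0 0.4;0 0 0 0 0 0 0.4"

```text
time: 20.58
position: [0.6399, -0.2367, 0.4423]
tool_rot: [-3.132, -0.236, -0.029]
ft_force: [0.7, 0.8, -0.8]
grip_width: 0.699
```

```bash
python3 st.py f1; python3 - <<'E'
from h import *
d=dict(np.load("f1.npz"));d={k[2:]:v for k,v in d.items() if k[0]=="t"}
A=np.array([.5629,.0019]);f=16;x0,y0=290,198
base=cv2.resize(d["pixels"][y0:y0+34,x0:x0+46],None,fx=f,fy=f,interpolation=cv2.INTER_NEAREST)
def px(P):
    u,v=proj(d,P);return (int((u-x0+.5)*f),int((v-y0+.5)*f))
for a,col in((-.03,(0,255,255)),):
    for s in(-.007,.007):
        e=np.array([np.cos(a),np.sin(a)]);n=np.array([-e[1],e[0]])
        cv2.line(base,px([*(A+e*.03+n*s),.116]),px([*(A+e*.08+n*s),.116]),col,1)
    cv2.circle(base,px([*(A+e*.08),.165]),int(.006*601/1.2*f),col,1)
cv2.imwrite("pics/f1o.png",base);cv2.imwrite("pics/f1t.png",d["pixels"])
E
```

```text
20.575 [ 0.6399 -0.2367  0.4423] tilt [0.018 0.002] yaw 0.151 pol r 0.2502 ang -1.256 F [ 0.7  0.8 -0.8] w 0.6993035680518953
blackpost if touching 0.275 -1.26
brass if touching 0.2269 -1.226
```

View pics/f1o.png

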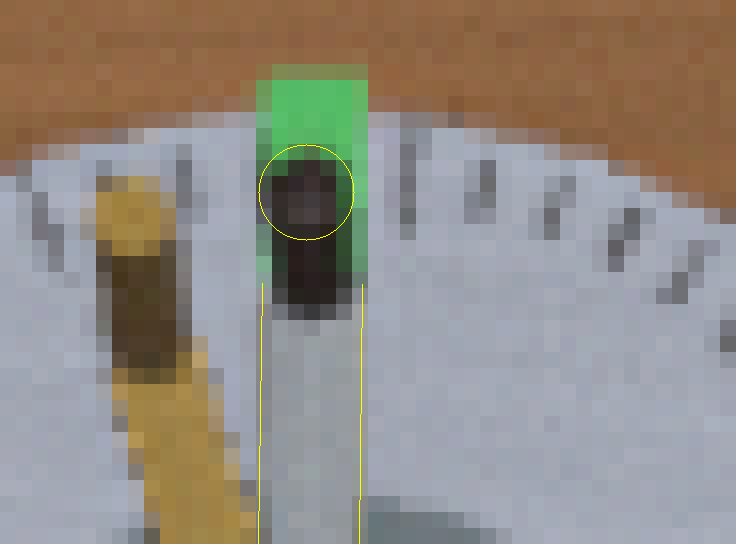

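View pics/f1t.png

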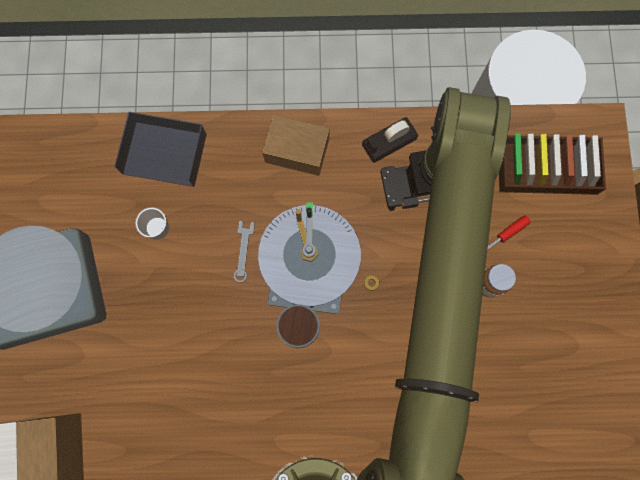

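The black post at (305,190) is centred on the green marker (256–368), the posts are still at tight spacing, and the arm is clear. The bystanders look unmoved. Handing in.

```bash
python3 -c "
from bench import ctrl
ctrl.close_job();print(ctrl.get_state()['time'])"
```

```text
the job is handed in; nothing more can be done
the job is handed in; nothing more can be done
```

The screw's pointer is at the green marker, the jam nut is tightened to its stop, and the job was handed in after about 20.6 s. No verdict was reported.

**What I did:** I turned the screw by its black post until the pointer stood over the marker, with the nut still loose. From above it was about 1–2 mm off. I then squeezed both posts from outside, shifting towards the black one as the fingers closed. The fingers stalled at an opening of 0.394, even at a 30 N grip setting.

**What drifted:** After I let go, the top view showed the pointer about 4–5 mm clockwise of the marker. I nudged the tightened pair back counter-clockwise and backed the arm off clear.

**Last checks:**
- **Pointer:** in the last top view it was within about 1 mm of the marker's centre line, judged from the black post and arm, because the post hid the red tip.
- **Nut:** the posts were about 0.29 rad apart after release, against 0.30 for fully tight. After the nudge their spacing in the image was unchanged.
- **Marker and bystanders:** the marker covered the same pixels before and after tightening, and it looked the same in the last view. The bystanders looked unmoved, though the arm partly hid the screwdriver.

**Where the cameras disagreed:** the side camera placed things 2–3 mm away from the top camera, and its screw angle differed by about 0.04 rad. I went by the top view and the finger contacts. The stall opening was about 34.5 mm instead of the expected 36 mm, which I took as an offset in the gripper reading.

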